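# Park the counterweight bar in balance on its drying stand

## Task

Park the blue counterweight bar to dry on the single-post stand whose slot just fits it: straight along the slot, down on its seat and level, with nothing else holding it up. Ballast is hidden inside the bar, so its balance point is not where it looks: lift it at trial points, keeping it level, until you know where it balances, and set that point over the post so that it stays without tipping when you let go. Never let the bar tip steeply, and leave the other things on the table where they are.

Things in the scene. Friction and masses are not known exactly. Their poses are not given: they have to be found in the camera images.
- bar: Blue closed box-section bar, black end caps, lying on the table: 200 mm long (x), 22 wide (y), 36 high (z); origin: centre of the underside. Ends look alike. About 0.5 kg, mostly a ballast slug clamped inside, out of sight: the balance point lies on the long axis up to 62 mm from the middle towards either end, unknown and different each run; only lifting shows it. Ballast stays put in handling.
- stand_fit: One of three look-alike fixed stands: 70x70x8 mm dark base plate, round post, aluminium saddle. Slot 28 mm wide between cheeks - the one that just fits the 22 mm wide bar. The slot runs along the stand's x axis; its floor (seat) is 60 mm above the table and only 16 mm long along x; cheeks rise 8 mm above it, 6 mm thick. Origin: centre of the underside. The stands may swap places.
- stand_fit_seat (a point): Centre of the seat of the fitting stand: the middle of the slot floor, 60 mm above the table, where the bar's underside is to rest.
- stand_narrow: One of three look-alike fixed stands: 70x70x8 mm dark base plate, round post, aluminium saddle. Slot 16 mm wide between cheeks, too narrow for the bar. The slot runs along the stand's x axis; its floor (seat) is 60 mm above the table and only 16 mm long along x; cheeks rise 8 mm above it, 6 mm thick. Origin: centre of the underside. The stands may swap places.
- stand_wide: One of three look-alike fixed stands: 70x70x8 mm dark base plate, round post, aluminium saddle. Slot 40 mm wide between cheeks, far too wide for the bar. The slot runs along the stand's x axis; its floor (seat) is 60 mm above the table and only 16 mm long along x; cheeks rise 8 mm above it, 6 mm thick. Origin: centre of the underside. The stands may swap places.
- check_weight_1: Bystander: steel knob check weight, 34 mm wide, 40 mm high. Origin: centre of the underside.
- check_weight_2: Bystander: steel knob check weight, 27 mm wide, 31 mm high. Origin: centre of the underside.
- spatula: Bystander: white spatula lying flat, 130x22x9 mm. Origin: centre of the underside.
- masking_tape: Bystander: roll of masking tape lying flat, 109 mm across, 24 mm high. Origin: centre of the underside.
- scraper: Bystander: blue and white scraper, 25x100x12 mm. Origin: centre of the underside.
- marker_1: Bystander: felt marker, 13x137x15 mm. Origin: centre of the underside.
- dropper_1: Bystander: blue-capped dropper bottle, 33 mm wide, 85 mm high. Origin: centre of the underside.
Not all that is in view belongs to the job. Leave any yellow look-alike of the stand_wide alone. Leave any red look-alike of the stand_narrow alone.

How it is judged (in metres and radians):
On the way:
1. the bar is lifted level, clear of the table (over 40 mm, within about 9 degrees) (height (world z) of bar above 0.04 m and angle between bar's own z axis and vertical below 0.15 rad and contact force between bar and the fingers above 1 N), for 0.2 s.
At the end, for the whole second after the job is handed in: The bar rests, released and still, on the seat of the stand with the 28 mm slot alone: underside within 4 mm of seat height, the seat's centre within 5 mm of the bar's centre line, within 0.2 rad of the slot's direction, level within 0.05 rad, touching neither of the other stands (z of bar in the frame of stand_fit between 0.056 and 0.064 m and y of stand_fit_seat in the frame of bar between -0.005 and 0.005 m and x of bar in the frame of stand_fit between -0.075 and 0.075 m and angle between the x axis of bar and the x axis of stand_fit, either way round below 0.2 rad and angle between bar's own z axis and vertical below 0.05 rad and contact force between bar and stand_fit above 2 N and contact force between bar and stand_narrow below 0.1 N and contact force between bar and stand_wide below 0.1 N and contact force between bar and the fingers below 0.1 N and linear speed of bar below 0.02 m/s and angular speed of bar below 0.1 rad/s).
It fails at once if the bar tips more than about 29 degrees (0.5 rad) (angle between bar's own z axis and vertical above 0.5 rad).
It fails at once if a bystander is moved more than 30 mm (distance of any of check_weight_1, check_weight_2, spatula, masking_tape, scraper, marker_1, dropper_1 from where it was at the start of the episode above 0.03 m).
It also fails if it takes over 54 s, if anything falls off the work surface, if the arm or the gripper's body presses on something with over 40 N, if the wrist force passes 120 N, or if a joint passes its speed limit or range.

## Robot

A 7-joint arm with a two-finger parallel gripper is mounted at the origin on a cart in front of the work surface, level with it; the furniture and walls round the work are solid. World frame = base frame: x ahead of the robot, y to its left, z up, the work surface at z = 0. Lengths are in mm, angles in degrees, forces in N, time in s.
With the tool pointing down it reaches from about 350 to 900 mm from the base axis. Payload 19.9 kg.
Tool frame: the origin (TCP) lies on the centre line of the jaws, within the pads' length; the fingertips stand 8 mm ahead of it and the grasp point (between the pads) lies 11 mm behind it (tcp_to_tips is the distance from the TCP to the fingertips, in mm); z points along the fingers, y is the line along which they close (so a half turn about z gives the same grasp; the last joint's range is limited). The gripper opens to 85 mm and grips with 20 to 120 N. Pads are 22 mm wide; open, the fingers measure 114 mm over their backs; the gripper's body (76 mm by 85 mm) begins 54 mm behind the grasp point. The pads swing forward as they close: fully open they stand 13 mm farther back than shut.
Start: joints at [64.544, 23.915, -0.59, 92.452, 0.269, 63.638, -3.037], TCP at [244.99, -574.961, 216.36] pointing down, gripper open.
Joint ranges: [-161.28, 161.28], [-22.2, 115.67], [-73.04, 71.86], [3.21, 147.25], [-68.34, 248.33], [10.77, 114.83], [-161.83, 161.83]. Speed limits (degrees/s): [108.29, 108.29, 136.94, 136.94, 172.46, 172.46, 172.46].

## Interface

Orientations are given as a 3x3 rotation matrix whose columns are the frame's x, y, z axes.
In Python, from rig import get_obs, grab_frame, sign_off, tcp_to_tips gives the robot as it stands.
- The arm moves only by the shell command python3 -m handwheel 'ROWS' [OPENING] [FORCE]. ROWS is a JSON object of lists of equal length, an entry for each row: "offset": the shift along the tool's x, y, z in mm, a list of three; "twist": the turn about the tool's z in rad. A call has 1 to 20 rows; each row is the pose to reach, as a shift and turn from the pose commanded when the call began, along the tool's axes at that moment; what a row does not reach only later rows make up. A row lasts 1/10 s, in which the tool goes at most 50 mm and 8.59 degrees, less where a joint would pass 70% of its speed; a pose out of reach is approached as far as the arm can. A call with a gripper value outside its range is refused whole. OPENING is the finger opening in mm, from 0 to 85.4, set as the call begins (- or left out, the last holds). The fingers move at their own pace and stop on an object; FORCE is the grip in N (left out, the last holds). Time passes only in rows, so rows that repeat a pose let the fingers close. It gives the time, the measured TCP pose, the force, the opening and the grip force at its end, in the units of the state.
- get_obs(): the state, without advancing time (a new reading comes with each control period).
- grab_frame(name): name is "scene" or "top" or "wrist"; returns a dict with "pixels" (400x640x3 uint8, blue, green, red), "vfov" (degrees; the focal length in pixels is half the picture's height over the tangent of half this angle, whatever the lens; pixels are square), "cx", "cy" (the principal point, pixels), "world_to_cam" (4x4, takes a point from world to camera coordinates); the wrist camera has in their place "tool_from_camera" (4x4, takes a point from camera to tool coordinates, whose origin is the TCP and whose axes are the flange's). Camera axes: x right, y down, z forward; pixel columns grow to the right and rows downward; lengths in mm; the calibration is good to about 2 mm. The wrist camera is an equidistant fisheye: a pixel r from the principal point sees the ray r / f radians off the axis. A picture is of the moment at which its call begins: read the wrist's pose just before it. There is no depth.
- sign_off(): hands the job in; it is judged then, once.
The state is a dict: "clock": time; "joints": joint angles; "joint_velocities": joint speeds; "joint_torque": joint torques, N m; "ee_pos": TCP position; "tool_rot": TCP orientation; "wrist_force": force on the tool from outside, world axes, zero at the start; "torque": the same for the moment, N m; "grip_width": finger opening in mm; "grip_force": force on a finger pad.
Only numpy, scipy, OpenCV 4.12 (cv2) and the standard library are available. Lean on these libraries where they do the work, as an engineer would, in place of code of your own. Each camera call takes 0.05 s, during which the arm holds its last target. There are 200 camera calls.

## Working session

There is one attempt and no reset: what is moved stays moved. The work goes in short steps, Python scripts to look and compute and a shell command to move; the robot and the scene stay as the last step left them, time stands still between calls to the robot, and variables do not carry over. Pictures are saved under pics/ and viewed, at most 11 in all, crops included, and the job is handed in when it is done.

```bash
mkdir -p pics
cat > h.py <<'E'
import numpy as np, cv2
from rig import get_obs, grab_frame
def ray(f,u,v):
    F=200/np.tan(np.radians(f['vfov']/2)); T=np.linalg.inv(np.array(f['world_to_cam']))
    d=T[:3,:3]@np.array([(u-f['cx'])/F,(v-f['cy'])/F,1]); return T[:3,3],d
def onz(f,u,v,z):
    o,d=ray(f,u,v); return o+d*(z-o[2])/d[2]
def px(f,p):
    F=200/np.tan(np.radians(f['vfov']/2)); c=np.array(f['world_to_cam'])@np.append(p,1); return F*c[0]/c[2]+f['cx'],F*c[1]/c[2]+f['cy']
E
python3 - <<'E'
from h import *
import pickle
o=get_obs(); print(o)
for n in("top","scene"):
    f=grab_frame(n); pickle.dump(f,open(n+'.pkl','wb')); cv2.imwrite(f'pics/{n}0.png',f['pixels']); print(n,f['vfov'],f['cx'],f['cy'],np.round(f['world_to_cam'],3).tolist())
E
```

```text
{'clock': 0.0, 'joints': array([64.54423602, 23.94662975, -0.59234004, 92.48564968,  0.26869953,
       63.64198124, -3.03679641]), 'joint_velocities': array([-0.05554389, -0.11438354,  0.06156936,  0.04372876,  0.04476983,
        0.01113018, -0.00028307]), 'joint_torque': array([-9.11983807e-04, -8.64455152e+01,  6.78330828e-01, -4.34898698e+01,
        1.91351376e-02,  7.53010274e-03,  2.03692065e-05]), 'ee_pos': array([ 244.8476415 , -574.62101828,  215.77457267]), 'tool_rot': array([[ 9.19958865e-01,  3.92014502e-01, -5.62929863e-04],
       [ 3.92014900e-01, -9.19958161e-01,  1.14054096e-03],
       [-7.07633241e-05, -1.26992766e-03, -9.99999191e-01]]), 'wrist_force': array([ 0.9471941 , -0.18030084, -0.38645034]), 'torque': array([-0.02955966,  0.05888954, -0.03747453]), 'grip_force': 0.0, 'grip_width': 85.42593284137409}
top 43.02526113201321 320.05529937539967 198.51680264541983 [[0.02, -1.0, 0.011, -42.355], [-0.997, -0.021, -0.072, 586.967], [0.072, -0.009, -0.997, 1380.538], [0.0, 0.0, 0.0, 1.0]]
scene 49.37959842751714 322.7623181188022 201.77881468091454 [[-0.888, -0.459, -0.012, 522.291], [-0.293, 0.587, -0.755, 248.144], [0.354, -0.667, -0.656, 1199.292], [0.0, 0.0, 0.0, 1.0]]
```

View pics/top0.png

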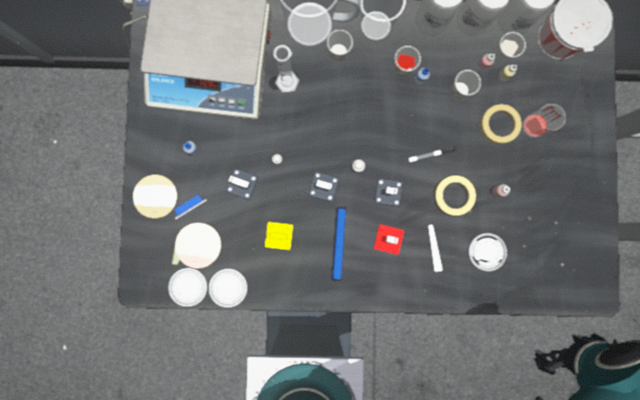

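View pics/scene0.png

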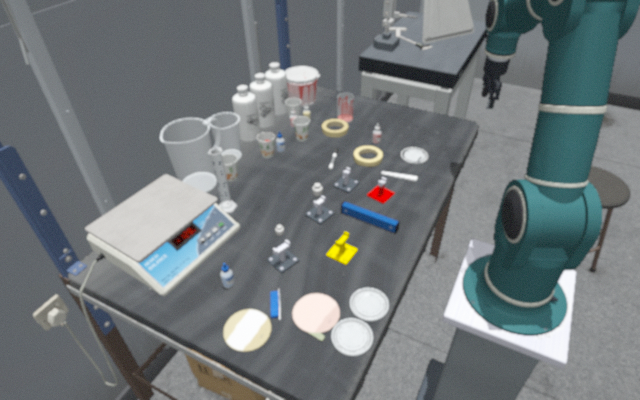

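Top view: the bar is at (339,243). Candidate stands are at (241,183), (323,186) and (389,191), with a yellow decoy at (279,236) and a red one at (390,240). The blue scraper at (189,206) could be mistaken for the bar, but it is much smaller. Next, one close crop of the stands and some measurements.

Run:
```python
from h import *
import pickle
f=pickle.load(open('top.pkl','rb')); s=pickle.load(open('scene.pkl','rb'))
a=f['pixels']; c=[(241,183),(323,186),(389,191)]
A=np.hstack([cv2.resize(a[v-20:v+20,u-20:u+20],(260,260),interpolation=cv2.INTER_CUBIC) for u,v in c])
B=[]
for u,v in c:
    p=onz(f,u,v,60); q=px(s,p); q=(int(q[0]),int(q[1])); print(p,q)
    B.append(cv2.resize(s['pixels'][q[1]-20:q[1]+20,q[0]-20:q[0]+20],(260,260),interpolation=cv2.INTER_CUBIC))
cv2.imwrite('pics/st.png',np.vstack([A,np.hstack(B)]))
hsv=cv2.cvtColor(a,cv2.COLOR_BGR2HSV); m=cv2.inRange(hsv,(100,120,60),(125,255,255)); m[:,:300]=0;m[:,380:]=0;m[:190]=0
cn=max(cv2.findContours(m,0,2)[0],key=cv2.contourArea); r=cv2.minAreaRect(cn); print(r)
for p in cv2.boxPoints(r): print(p,onz(f,*p,36).round(1))
```

```text
[622.33982176 183.16040359  60.        ] (282, 246)
[618.84245236 -37.37657998  60.        ] (319, 201)
[ 609.02931453 -215.38211479   60.        ] (345, 172)
((338.8432312011719, 243.52366638183594), (8.772266387939453, 71.45095825195312), 3.945185899734497)
[332.00952 278.8627 ] [369.6 -67.   36. ]
[336.92548 207.58107] [562.8 -76.9  36. ]
[345.67694 208.18463] [ 561.6 -100.9   36. ]
[340.761   279.46625] [368.4 -90.7  36. ]
```

View pics/st.png

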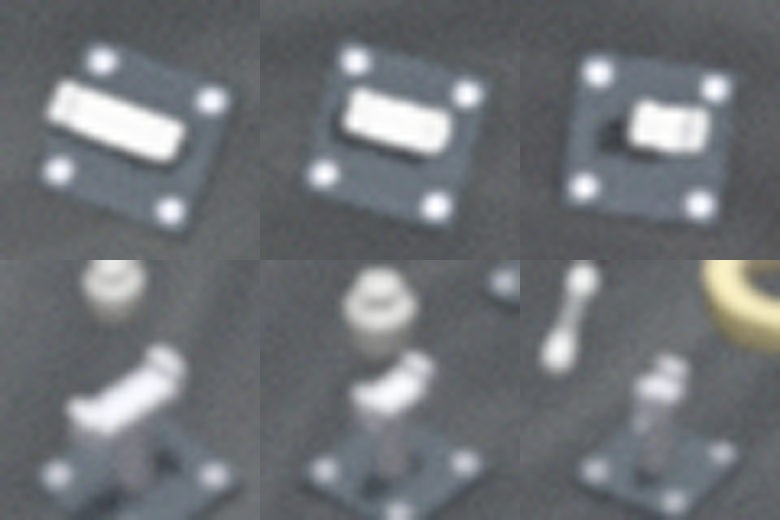

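The crop shows the left stand with the longest saddle (~20 px, 52 mm), so that is the wide one. The middle one (~16 px, 40 mm over the cheeks) is the 28 mm fit, and the right one (~11 px) is narrow. Now I'll bring the wrist camera over the bar and the middle stand.

```bash
python3 -m handwheel '{"offset":[[50,-40,-20],[90,-72,-40],[130,-104,-45],[170,-136,-45],[210,-168,-45],[250,-200,-45],[290,-231,-45],[330,-263,-45],[370,-295,-45],[410,-327,-45],[440,-350,-45],[453,-361,-45],[453,-361,-45],[453,-361,-45],[453,-361,-45],[453,-361,-45]],"twist":[0.1,0.2,0.3,0.4,0.454,0.454,0.454,0.454,0.454,0.454,0.454,0.454,0.454,0.454,0.454,0.454]}' 50 120
python3 - <<'E'
from h import *
import pickle,rig
print(rig.tcp_to_tips if not callable(rig.tcp_to_tips) else rig.tcp_to_tips())
o=get_obs(); w=grab_frame("wrist"); pickle.dump((o,w),open('w1.pkl','wb')); cv2.imwrite('pics/w1.png',w['pixels'])
print(o['ee_pos'],o['tool_rot'].round(4),o['torque'],o['wrist_force'],w['vfov'],w['cx'],w['cy'],np.round(w['tool_from_camera'],3).tolist())
# top view saddle & weights
f=pickle.load(open('top.pkl','rb')); a=f['pixels']
g=cv2.cvtColor(a,cv2.COLOR_BGR2GRAY)
for u,v,h,n in((323,185,68,'fit'),(358,166,40,'w1'),(277,159,31,'w2')):
    m=(g[v-9:v+9,u-12:u+12]>150).astype(np.uint8); k,l,st,cen=cv2.connectedComponentsWithStats(m)
    i=1+np.argmax(st[1:,4]); c=cen[i]+[u-12,v-9]
    ys,xs=np.nonzero(l==i); r=cv2.minAreaRect(np.c_[xs,ys].astype(np.float32)); print(n,c,onz(f,*c,h).round(1),r)
E
```

```text
clock: 1.7
ee_pos: [519.9, -66.4, 261.4]
tool_rot: [[0.999, -0.053, -0.0], [-0.053, -0.999, -0.0], [-0.0, 0.0, -1.0]]
wrist_force: [0.2, -0.3, -0.2]
grip_width: 50.0
grip_force: 0.0
8.0
[519.86655598 -66.41206586 261.38357421] [[ 9.986e-01 -5.300e-02 -2.000e-04]
 [-5.300e-02 -9.986e-01 -2.000e-04]
 [-2.000e-04  2.000e-04 -1.000e+00]] [0.03351379 0.02551056 0.02714938] [ 0.16866265 -0.26278704 -0.18407869] 65.70646984690485 314.4049887319772 198.45812857904286 [[0.002, -0.955, -0.297, 76.825], [1.0, 0.002, 0.001, -0.835], [-0.0, -0.297, 0.955, -159.089], [0.0, 0.0, 0.0, 1.0]]
fit [323.80672269 184.2605042 ] [622.8 -39.3  68. ] ((12.903671264648438, 8.321102142333984), (16.4746150970459, 7.37526273727417), 16.699243545532227)
w1 [358.504 165.112] [ 680.3 -133.9   40. ] ((12.5, 8.0), (12.0, 11.0), 90.0)
w2 [276.64556962 158.53164557] [695.   91.4  31. ] ((11.5, 8.5), (9.0, 9.0), 90.0)
```

View pics/w1.png

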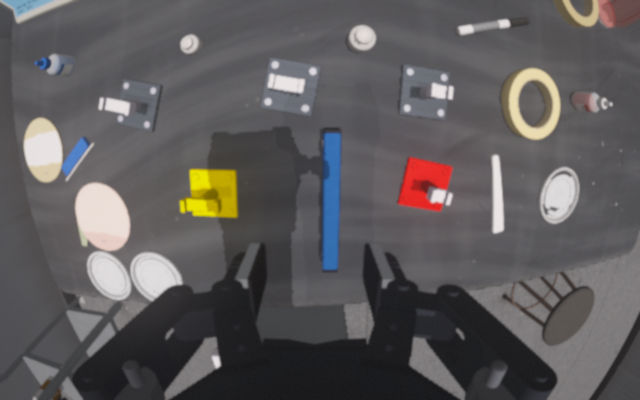

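The wrist view shows the fit stand's saddle at (287,85), its four bolts round it, and the bar running from (332,130) to (330,270). I'll measure both from this view, casting rays through the fisheye.

```bash
cat >> h.py <<'E'
def wonz(o,w,u,v,z):
    F=200/np.tan(np.radians(w['vfov']/2)); x,y=u-w['cx'],v-w['cy']; r=np.hypot(x,y); t=r/F
    d=np.array([x/r*np.sin(t),y/r*np.sin(t),np.cos(t)]); T=np.array(w['tool_from_camera'])
    R=o['tool_rot']; d=R@T[:3,:3]@d; p=R@T[:3,3]+o['ee_pos']; return p+d*(z-p[2])/d[2]
E
python3 - <<'E'
from h import *
import pickle
o,w=pickle.load(open('w1.pkl','rb')); a=w['pixels']; g=cv2.cvtColor(a,cv2.COLOR_BGR2GRAY)
m=(g[50:120,255:325]>140).astype(np.uint8); k,l,st,cen=cv2.connectedComponentsWithStats(m)
B=[]
for i in range(1,k):
    if st[i,4]<8: continue
    c=cen[i]+[255,50]; big=st[i,4]>120; z=68 if big else 9
    p=wonz(o,w,*c,z); print(c.round(1),st[i,4],p.round(1)); 
    if not big:B.append(p)
    else:
        ys,xs=np.nonzero(l==i); q=cv2.boxPoints(cv2.minAreaRect(np.c_[xs,ys].astype(np.float32)))+[255,50]
        for t in q: print('  ',t,wonz(o,w,*t,68).round(1))
print('bolt mean',np.mean(B,0))
hsv=cv2.cvtColor(a,cv2.COLOR_BGR2HSV); m=cv2.inRange(hsv,(100,120,50),(125,255,255)); m[:,:300]=0;m[:,370:]=0;m[:110]=0
cn=max(cv2.findContours(m,0,2)[0],key=cv2.contourArea).reshape(-1,2)
P=np.array([wonz(o,w,*c,36)[:2] for c in cn]).astype(np.float32); r=cv2.minAreaRect(P); print('bar',r, cv2.boxPoints(r))
f=pickle.load(open('top.pkl','rb')); gt=cv2.cvtColor(f['pixels'],cv2.COLOR_BGR2GRAY)
E
```

```text
[274.7  64.3] 65 [654.7 -20.8   9. ]
[312.4  70.9] 66 [642.4 -69.5   9. ]
[285.7  83. ] 581 [623.8 -39.   68. ]
   [266.02702904  87.83783722] [620.1 -16.5  68. ]
   [268.62162399  72.27026939] [637.8 -20.5  68. ]
   [305.75675201  78.4594574 ] [627.5 -61.7  68. ]
   [303.16215897  94.02702332] [609.9 -57.8  68. ]
[267.6 101.2] 61 [606.   -8.6   9. ]
[304.9 108. ] 62 [593.4 -57.2   9. ]
bolt mean [624.1163549  -39.00447813   9.        ]
bar ((465.896728515625, -84.27665710449219), (22.706295013427734, 190.48980712890625), 87.2658462524414) [[ 370.2187    -91.073524]
 [ 560.49164  -100.16024 ]
 [ 561.57477   -77.47979 ]
 [ 371.30182   -68.393074]]
```

Both views agree: bar centre is (466,-84), axis -2.7°; seat is (624,-39), slot -14.1°, bolt pitch 50 mm as a check. I'll descend to the bar middle with the tips at z≈14, so they will clear the 8 mm cheeks later.

```bash
cat > tq.py <<'E'
from h import *
F=[];T=[]
for i in range(12):
    grab_frame("top"); o=get_obs(); F.append(o['wrist_force']); T.append(o['torque'])
print(o['clock'],o['ee_pos'].round(1),o['tool_rot'].round(3).tolist(),o['grip_width'].round(1),round(o['grip_force'],1)); print('F',np.mean(F,0).round(2),np.std(F,0).round(2),'T',np.mean(T,0).round(4),np.std(T,0).round(4))
E
python3 -m handwheel '{"offset":[[-20,8,40],[-40,15,85],[-53,21,130],[-53,21,170],[-53,21,200],[-53,21,220],[-53,21,232],[-53,21,239],[-53,21,239],[-53,21,239]],"twist":[0,0,0,0,0,0,0,0,0,0]}' 50 120
python3 tq.py
```

```text
clock: 2.75
ee_pos: [466.7, -83.7, 23.1]
tool_rot: [[0.999, -0.051, 0.001], [-0.051, -0.999, -0.0], [0.001, 0.0, -1.0]]
wrist_force: [0.4, -0.8, 0.1]
grip_width: 50.1
grip_force: 0.0Traceback (most recent call last):
  File "tq.py", line 5, in <module>
    print(o['clock'],o['ee_pos'].round(1),o['tool_rot'].round(3).tolist(),o['grip_width'].round(1),round(o['grip_force'],1)); print('F',np.mean(F,0).round(2),np.std(F,0).round(2),'T',np.mean(T,0).round(4),np.std(T,0).round(4))
                                                                          ^^^^^^^^^^^^^^^^^^^^^
AttributeError: 'float' object has no attribute 'round'
```

```bash
sed -i "s/o\['grip_width'\].round(1)/round(o['grip_width'],1)/" tq.py
python3 tq.py
python3 -m handwheel '{"offset":[[0,0,0],[0,0,0],[0,0,0],[0,0,0],[0,0,0],[0,0,0],[0,0,0],[0,0,-3],[0,0,-6],[0,0,-6],[0,0,-6]],"twist":[0,0,0,0,0,0,0,0,0,0,0]}' 0 120
python3 tq.py
```

```text
3.95 [466.2 -83.5  22.4] [[0.999, -0.051, -0.0], [-0.051, -0.999, 0.0], [-0.0, -0.0, -1.0]] 50.1 0.0
F [0.08 0.   0.13] [0.48 0.47 0.38] T [ 0.0036  0.017  -0.0024] [0.0331 0.0256 0.0186]
clock: 5.05
ee_pos: [466.3, -83.5, 28.5]
tool_rot: [[0.999, -0.051, 0.0], [-0.051, -0.999, -0.0], [0.0, 0.0, -1.0]]
wrist_force: [0.8, 0.4, -0.7]
grip_width: 0.1
grip_force: 0.0
5.65 [466.2 -83.5  28.4] [[0.999, -0.051, -0.0], [-0.051, -0.999, 0.0], [-0.0, -0.0, -1.0]] 0.2 0.0
F [-0.13  0.24  0.05] [0.51 0.54 0.45] T [-0.0117  0.0072  0.004 ] [0.0286 0.0315 0.0258]
```

The fingers closed to 0, so the bar isn't between them. I'll look.

Run:
```python
from h import *
import pickle
o=get_obs(); w=grab_frame("wrist"); s=grab_frame("scene"); t=grab_frame("top"); pickle.dump((o,w,s,t),open('w2.pkl','wb'))
a=s['pixels'][120:280,260:460]; b=t['pixels'][170:300,270:430]
cv2.imwrite('pics/w2.png',np.vstack([np.hstack([cv2.resize(a,(400,300)),cv2.resize(b,(400,300))]),np.hstack([cv2.resize(w['pixels'],(480,300)),np.zeros((300,320,3),np.uint8)])]))
```

```text
(no output)
```

View pics/w2.png

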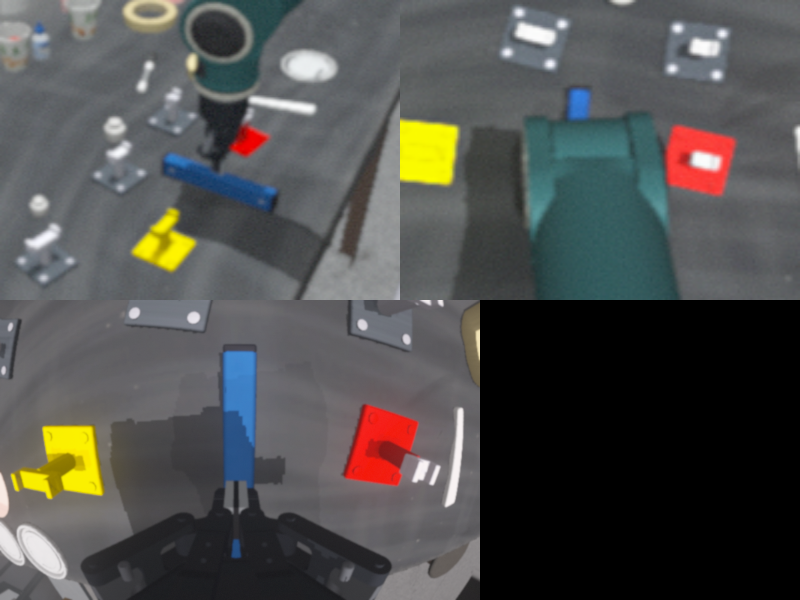

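Run:
```python
from h import *
import pickle
o,w,s,t=pickle.load(open('w2.pkl','rb'))
def wpx(w,p):
    T=np.linalg.inv(np.array(w['tool_from_camera'])); c=(T@np.append(p,1))[:3]; F=200/np.tan(np.radians(w['vfov']/2))
    th=np.arctan2(np.hypot(c[0],c[1]),c[2]); d=c[:2]/np.hypot(c[0],c[1]); return d*F*th+[w['cx'],w['cy']]
for z in(8,0,-11,-20): print(z,wpx(w,(0,0,z)).round(1), wpx(w,(0,11,z)).round(1))
a=w['pixels']
hsv=cv2.cvtColor(a,cv2.COLOR_BGR2HSV); m=cv2.inRange(hsv,(100,120,40),(125,255,255))
for v in range(70,260,15):
    xs=np.nonzero(m[v,280:360])[0]+280
    if len(xs): print(v,xs[0],xs[-1], *[wonz(o,w,u,v,36)[:2].round(1) for u in(xs[0],xs[-1])])
cv2.imwrite('pics/w3.png',np.hstack([cv2.resize(a[200:350,240:390],(400,400),interpolation=cv2.INTER_CUBIC),cv2.resize(s['pixels'][160:240,330:410],(400,400),interpolation=cv2.INTER_CUBIC)]))
```

```text
8 [315.6 238.6] [334.1 238.6]
0 [315.6 244.5] [334.9 244.5]
-11 [315.7 253.4] [336.2 253.3]
-20 [315.8 261.5] [337.3 261.4]
70 298 340 [560.7 -79.7] [559.8 -99.8]
85 297 341 [553.3 -78.8] [552.4 -99.9]
100 297 341 [546.  -78.4] [545.  -99.6]
115 297 340 [538.6 -78. ] [537.7 -98.8]
130 297 340 [531.3 -77.6] [530.3 -98.5]
145 297 340 [523.9 -77.1] [522.9 -98.2]
160 297 340 [516.4 -76.7] [515.3 -98. ]
175 298 339 [508.7 -76.7] [507.7 -97.3]
190 298 339 [500.9 -76.2] [499.9 -97. ]
205 298 338 [492.9 -75.7] [491.9 -96.3]
220 298 338 [484.6 -75.1] [483.5 -96.1]
235 298 338 [476.  -74.5] [474.9 -95.9]
250 330 336 [466.1 -91.3] [466.  -94.6]
```

View pics/w3.png

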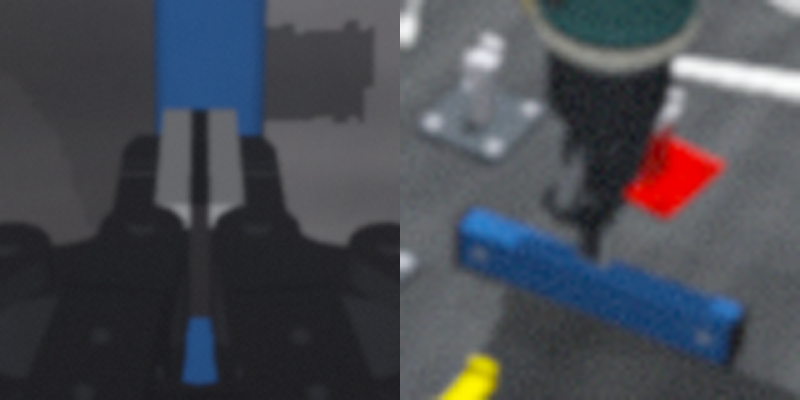

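Run:
```python
from h import *
import pickle
o,w,s,t=pickle.load(open('w2.pkl','rb'))
for u,v in((369.6,212.4),(369.6,209)):
    p,d=ray(s,u,v); 
    for y in(-84,-78): print(u,v,y,(p+d*(y-p[1])/d[1]).round(1))
for z in(20,28,36,44,50): print(z,np.round(px(s,(466,-84,z)),1),np.round(px(s,(466,-73,z)),1),np.round(px(s,(455,-84,z)),1))
```

```text
369.6 212.4 -84 [462.1 -84.   38.9]
369.6 212.4 -78 [459.9 -78.   44.7]
369.6 209 -84 [463.  -84.   53.2]
369.6 209 -78 [460.8 -78.   58.9]
20 [368.1 216.4] [366.8 218.4] [371.3 217.4]
28 [368.3 214.5] [366.9 216.6] [371.4 215.6]
36 [368.4 212.7] [367.1 214.8] [371.6 213.7]
44 [368.5 210.9] [367.2 212.9] [371.7 211.9]
50 [368.7 209.5] [367.3 211.5] [371.9 210.5]
```

Both cameras put the closed fingertips near z≈40, not 20, so they passed over the bar and it hasn't moved. I'll reopen and go lower in small steps, watching the force.

```bash
python3 -m handwheel '{"offset":[[0,0,0],[0,0,0],[0,0,0],[0,0,0],[0,0,5],[0,0,10],[0,0,15],[0,0,18],[0,0,18],[0,0,18]],"twist":[0,0,0,0,0,0,0,0,0,0]}' 50 120
python3 - <<'E'
from h import *
import pickle
o=get_obs(); s=grab_frame("scene"); w=grab_frame("wrist"); print(o['ee_pos'],o['wrist_force'],o['grip_width'])
cv2.imwrite('pics/w4.png',np.hstack([cv2.resize(w['pixels'][190:310,240:390],(400,320),interpolation=cv2.INTER_CUBIC),cv2.resize(s['pixels'][160:240,320:420],(400,320),interpolation=cv2.INTER_CUBIC)]))
E
```

```text
clock: 6.8
ee_pos: [466.2, -83.5, 10.3]
tool_rot: [[0.999, -0.051, -0.0], [-0.051, -0.999, 0.0], [-0.0, -0.0, -1.0]]
wrist_force: [-0.7, -0.0, 1.0]
grip_width: 50.2
grip_force: 0.0
[466.18228673 -83.455402    10.30447298] [-0.72143295 -0.04927584  0.96066987] 50.16120265056268
```

View pics/w4.png

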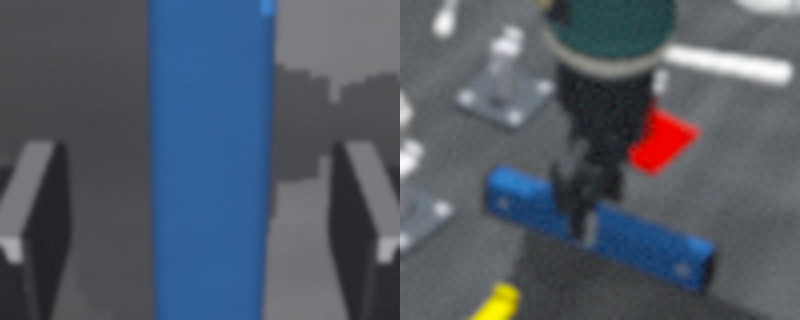

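The wrist crop shows the open fingers straddling the bar. In the scene crop the near tip is at about (366,219), or z≈25, so the tips really sit about 15 mm behind the TCP. I'll go 6 mm further down, close, and check that the width reads 22.

```bash
python3 -m handwheel '{"offset":[[0,0,3],[0,0,6],[0,0,6]],"twist":[0,0,0]}' 50 120
python3 -m handwheel '{"offset":[[0,0,0],[0,0,0],[0,0,0],[0,0,0],[0,0,0],[0,0,0]],"twist":[0,0,0,0,0,0]}' 0 120
python3 tq.py
```

```text
clock: 7.2
ee_pos: [466.0, -83.5, 4.0]
tool_rot: [[0.999, -0.051, -0.001], [-0.051, -0.999, 0.0], [-0.001, -0.0, -1.0]]
wrist_force: [0.3, 0.6, -0.2]
grip_width: 49.9
grip_force: 0.0
clock: 7.8
ee_pos: [466.3, -83.6, 4.9]
tool_rot: [[0.999, -0.052, 0.0], [-0.052, -0.999, -0.0], [0.0, 0.0, -1.0]]
wrist_force: [-3.3, -0.3, 12.4]
grip_width: 19.3
grip_force: 118.2
8.4 [466.2 -83.7   4.8] [[0.999, -0.052, 0.0], [-0.052, -0.999, -0.0], [0.0, 0.0, -1.0]] 19.4 118.2
F [-4.23  0.37 12.73] [0.67 0.49 0.43] T [ 0.1452  0.9042 -0.2116] [0.0313 0.0222 0.0271]
```

```bash
python3 -m handwheel '{"offset":[[0,0,-4],[0,0,-8],[0,0,-8],[0,0,-8]],"twist":[0,0,0,0]}' - 120
python3 tq.py
python3 - <<'E'
from h import *
o=get_obs(); s=grab_frame("scene"); w=grab_frame("wrist")
for n,f in(('s',s),('w',w)):
    hsv=cv2.cvtColor(f['pixels'],cv2.COLOR_BGR2HSV); m=cv2.inRange(hsv,(100,120,40),(125,255,255))
    x0=300 if n=='w' else 330; m[:,:x0]=0; m[:,420:]=0; m[:50 if n=='w' else 180]=0; m[250:]=0
    cn=max(cv2.findContours(m,0,2)[0],key=cv2.contourArea); print(n,cv2.boundingRect(cn))
cv2.imwrite('pics/w5.png',np.hstack([cv2.resize(w['pixels'],(480,300)),cv2.resize(s['pixels'][160:240,330:410],(300,300),interpolation=cv2.INTER_CUBIC)]))
E
```

```text
clock: 8.8
ee_pos: [466.1, -83.6, 12.4]
tool_rot: [[0.999, -0.051, -0.0], [-0.051, -0.999, 0.0], [-0.0, -0.0, -1.0]]
wrist_force: [1.0, -0.3, -5.8]
grip_width: 19.0
grip_force: 117.9
9.4 [466.2 -83.5  12.3] [[0.999, -0.051, -0.0], [-0.051, -0.999, 0.0], [-0.0, -0.0, -1.0]] 18.8 117.9
F [ 0.05 -0.13 -5.15] [0.54 0.6  0.54] T [ 0.0146  0.2842 -0.0091] [0.028  0.0307 0.0276]
s (341, 201, 57, 30)
w (300, 61, 42, 189)
```

View pics/w5.png

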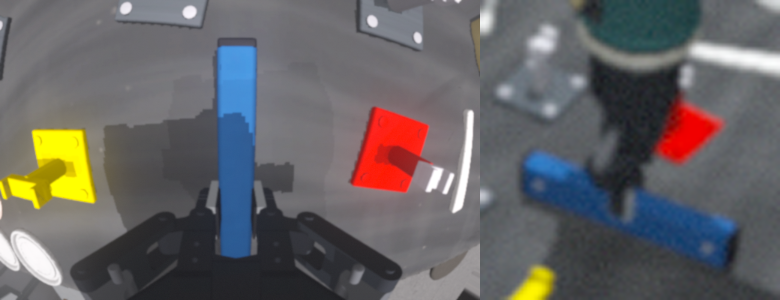

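Lifted free: weight is 5.15 N and Ty is +0.27 N·m over baseline, which puts the balance point about +53 mm (far end) from this grasp. Set down and regrip 52 mm farther along.

```bash
python3 -m handwheel '{"offset":[[0,0,4],[0,0,7],[0,0,7]],"twist":[0,0,0]}' - 120
python3 -m handwheel '{"offset":[[0,0,0],[0,0,0],[0,0,0],[0,0,0],[15,0,0],[35,0,0],[52,0,0],[52,0,0],[52,0,0]],"twist":[0,0,0,0,0,0,0,0,0]}' 45 120
python3 -m handwheel '{"offset":[[0,0,0],[0,0,0],[0,0,0],[0,0,0],[0,0,0],[0,0,-3],[0,0,-8],[0,0,-8],[0,0,-8]],"twist":[0,0,0,0,0,0,0,0,0]}' 0 120
python3 tq.py
```

```text
clock: 9.8
ee_pos: [466.2, -83.5, 5.1]
tool_rot: [[0.999, -0.051, -0.0], [-0.051, -0.999, 0.0], [-0.0, -0.0, -1.0]]
wrist_force: [-0.4, -0.4, -3.1]
grip_width: 19.1
grip_force: 118.2
clock: 10.7
ee_pos: [517.7, -86.2, 5.2]
tool_rot: [[0.999, -0.051, -0.001], [-0.051, -0.999, 0.0], [-0.001, -0.0, -1.0]]
wrist_force: [-0.9, -0.8, 0.2]
grip_width: 45.0
grip_force: 0.0
clock: 11.6
ee_pos: [518.1, -86.2, 13.5]
tool_rot: [[0.999, -0.051, 0.0], [-0.051, -0.999, 0.0], [0.0, -0.0, -1.0]]
wrist_force: [0.0, 0.2, -5.8]
grip_width: 19.2
grip_force: 118.3
12.2 [518.1 -86.2  13.3] [[0.999, -0.051, -0.0], [-0.051, -0.999, 0.0], [-0.0, -0.0, -1.0]] 19.1 118.3
F [ 0.02 -0.19 -5.  ] [0.46 0.26 0.39] T [ 0.0164  0.011  -0.003 ] [0.0277 0.027  0.0324]
```

Torque is ≈0 relative to baseline (±2 mm), so this grasp is at the balance point. Lift to bar underside ≈90 mm, carry it over the seat and align with the slot.

```bash
python3 -m handwheel '{"offset":[[0,0,-15],[0,0,-35],[0,0,-55],[0,0,-75],[0,0,-82],[15,-8,-82],[40,-20,-82],[65,-33,-82],[85,-44,-82],[98,-50,-82],[103.4,-52.5,-82],[103.4,-52.5,-82],[103.4,-52.5,-82],[103.4,-52.5,-82]],"twist":[0,0,0,0,0,0.03,0.08,0.12,0.16,0.18,0.195,0.195,0.195,0.195]}' - 120
python3 tq.py
python3 - <<'E'
from h import *
import pickle
o=get_obs(); w=grab_frame("wrist"); s=grab_frame("scene"); pickle.dump((o,w,s),open('w6.pkl','wb'))
print(np.degrees(np.arctan2(o['tool_rot'][1,0],o['tool_rot'][0,0])))
cv2.imwrite('pics/w6.png',np.hstack([cv2.resize(w['pixels'],(480,300)),cv2.resize(s['pixels'][140:240,260:380],(320,300),interpolation=cv2.INTER_CUBIC)]))
E
```

```text
clock: 13.6
ee_pos: [623.4, -39.7, 95.4]
tool_rot: [[0.97, -0.244, -0.0], [-0.244, -0.97, -0.0], [-0.0, 0.0, -1.0]]
wrist_force: [0.9, 1.2, -5.0]
grip_width: 18.9
grip_force: 118.5
14.2 [624.1 -39.   95.4] [[0.97, -0.244, -0.0], [-0.244, -0.97, 0.0], [-0.0, -0.0, -1.0]] 18.9 118.5
F [ 0.18  0.07 -5.01] [0.57 0.3  0.43] T [0.0159 0.0263 0.0096] [0.0221 0.0385 0.0215]
-14.10525271477108
```

View pics/w6.png

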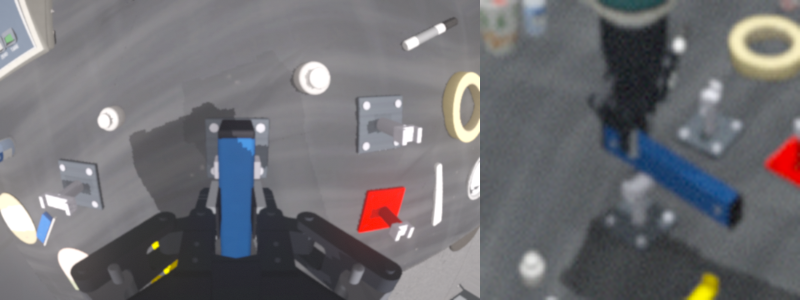

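The wrist view shows the bar end (236,130) centred between the far bolts (214,127) and (262,127), with the cheek ends either side of it. I'll check the lateral offset numerically before lowering.

Run:
```python
from h import *
import pickle
o,w,s=pickle.load(open('w6.pkl','rb')); R=o['tool_rot']; tl=lambda p:(R.T@(p-o['ee_pos'])).round(1)
a=w['pixels']; hsv=cv2.cvtColor(a,cv2.COLOR_BGR2HSV); m=cv2.inRange(hsv,(100,120,40),(125,255,255))
for v in(190,200,210,220,240,255,275):
    xs=np.nonzero(m[v,270:360])[0]+270; print(v,xs[0],xs[-1],tl(wonz(o,w,xs[0],v,126)),tl(wonz(o,w,xs[-1],v,126)))
g=cv2.cvtColor(a,cv2.COLOR_BGR2GRAY)
mm=(g[155:250,265:370]>125).astype(np.uint8); k,l,st,cen=cv2.connectedComponentsWithStats(mm)
for i in range(1,k):
    if st[i,4]>15:
        c=cen[i]+[265,155]; print(c.round(1),st[i].tolist(),'z9',tl(wonz(o,w,*c,9)),wonz(o,w,*c,9).round(1),'z68',tl(wonz(o,w,*c,68)))
```

```text
190 291 339 [ 40.5 -11.  -30.6] [ 40.6   9.7 -30.6]
200 291 339 [ 36.  -11.1 -30.6] [ 36.1   9.8 -30.6]
210 292 337 [ 31.4 -10.8 -30.6] [ 31.4   9.  -30.6]
220 293 337 [ 26.7 -10.5 -30.6] [ 26.7   9.1 -30.6]
240 292 337 [ 16.8 -11.1 -30.6] [ 16.9   9.4 -30.6]
255 294 335 [  9.1 -10.4 -30.6] [  9.1   8.7 -30.6]
275 294 334 [ -1.9 -10.7 -30.6] [ -1.9   8.6 -30.6]
[353.4 172.8] [71, 0, 34, 39, 951] z9 [22.4 30.9 86.4] [638.2 -74.4   9. ] z68 [35.4 23.2 27.4]
[284.8 170. ] [14, 9, 13, 13, 133] z9 [ 24.5 -24.9  86.4] [654.  -20.8   9. ] z68 [ 37.1 -19.2  27.4]
[329.1 190.9] [53, 30, 19, 17, 196] z9 [ 6.9 11.2 86.4] [628.  -51.6   9. ] z68 [23.7  8.3 27.4]
[365.1 203.4] [94, 36, 11, 24, 177] z9 [-3.9 41.8 86.4] [610.1 -78.6   9. ] z68 [15.4 31.5 27.4]
[287. 225.] [15, 53, 12, 31, 231] z9 [-23.5 -24.4  86.4] [607.2  -9.7   9. ] z68 [  0.6 -18.7  27.4]
[345.  225.7] [73, 52, 18, 33, 385] z9 [-24.1  25.4  86.4] [594.5 -57.8   9. ] z68 [ 0.1 19.  27.4]
[343.7 245.6] [75, 87, 8, 8, 57] z9 [-43.1  25.   86.4] [576.2 -52.8   9. ] z68 [-14.3  18.7  27.4]
[285.4 246.1] [17, 88, 8, 7, 47] z9 [-43.6 -26.3  86.4] [588.2  -2.8   9. ] z68 [-14.7 -20.3  27.4]
```

Everything is centred within 1 mm (cheeks at ±19). Now lowering slowly.

```bash
python3 -m handwheel '{"offset":[[0,0,5],[0,0,11],[0,0,17],[0,0,22],[0,0,25],[0,0,27],[0,0,28],[0,0,28],[0,0,28]],"twist":[0,0,0,0,0,0,0,0,0]}' - 120
python3 -m handwheel '{"offset":[[0,0,0.7],[0,0,1.4],[0,0,2],[0,0,2]],"twist":[0,0,0,0]}' - 120
python3 tq.py
```

```text
clock: 15.2
ee_pos: [624.2, -39.1, 67.6]
tool_rot: [[0.97, -0.244, 0.0], [-0.244, -0.97, 0.0], [0.0, -0.0, -1.0]]
wrist_force: [0.4, 0.3, -5.5]
grip_width: 19.1
grip_force: 118.5
clock: 15.6
ee_pos: [624.3, -39.1, 65.9]
tool_rot: [[0.97, -0.244, 0.0], [-0.244, -0.97, -0.0], [0.0, -0.0, -1.0]]
wrist_force: [-4.5, 0.4, 3.9]
grip_width: 18.8
grip_force: 119.9
16.2 [624.3 -39.1  65.8] [[0.97, -0.244, 0.0], [-0.244, -0.97, -0.0], [0.0, -0.0, -1.0]] 19.1 120.0
F [-3.45 -0.25  5.65] [0.45 0.63 0.67] T [0.0086 0.8809 0.0025] [0.0294 0.027  0.0274]
```

Contact is made: 10.7 N on the seat. Ease off 0.6 mm, drop the grip to 20 N, then open slightly and check that it stays level.

```bash
python3 -m handwheel '{"offset":[[0,0,-0.6],[0,0,-0.6],[0,0,-0.6],[0,0,-0.6]],"twist":[0,0,0,0]}' - 20
python3 tq.py
python3 -m handwheel '{"offset":[[0,0,0],[0,0,0],[0,0,0]],"twist":[0,0,0]}' 30 20
python3 - <<'E'
from h import *
import pickle
o=get_obs(); w=grab_frame("wrist"); s=grab_frame("scene"); pickle.dump((o,w,s),open('w7.pkl','wb'))
R=o['tool_rot']; print(o['wrist_force'])
cv2.imwrite('pics/w7.png',np.hstack([cv2.resize(w['pixels'],(480,300)),cv2.resize(s['pixels'][140:240,260:380],(320,300),interpolation=cv2.INTER_CUBIC)]))
E
```

```text
clock: 16.6
ee_pos: [624.1, -39.1, 65.9]
tool_rot: [[0.97, -0.244, -0.0], [-0.244, -0.97, 0.0], [-0.0, -0.0, -1.0]]
wrist_force: [-0.6, -0.1, -2.6]
grip_width: 18.9
grip_force: 118.8
17.2 [624.1 -39.1  65.9] [[0.97, -0.244, -0.0], [-0.244, -0.97, 0.0], [-0.0, -0.0, -1.0]] 19.0 118.7
F [ 0.03 -0.03 -3.76] [0.51 0.36 0.79] T [ 0.0208 -0.0022  0.0018] [0.0204 0.0552 0.0347]
clock: 17.5
ee_pos: [624.3, -39.0, 66.2]
tool_rot: [[0.97, -0.244, 0.0], [-0.244, -0.97, 0.0], [0.0, -0.0, -1.0]]
wrist_force: [0.2, -0.0, -0.2]
grip_width: 30.1
grip_force: 0.0
[ 0.18513517 -0.01621916 -0.22010843]
```

View pics/w7.png

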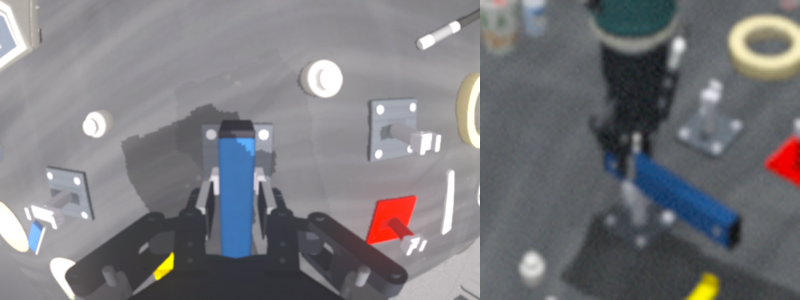

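The wrist view shows the bar centred in the saddle between the open fingers (bar end at (237,130)), and the scene crop shows it still level at (612,160)–(738,230). Retreat straight up and measure.

```bash
python3 -m handwheel '{"offset":[[0,0,0],[0,0,0],[0,0,-5],[0,0,-15],[0,0,-30],[0,0,-50],[0,0,-80],[0,0,-120],[0,0,-150],[0,0,-150],[0,0,-150],[0,0,-150],[0,0,-150]],"twist":[0,0,0,0,0,0,0,0,0,0,0,0,0]}' 36 20
python3 - <<'E'
from h import *
import pickle
def bar(w,o,z):
    hsv=cv2.cvtColor(w['pixels'],cv2.COLOR_BGR2HSV); m=cv2.inRange(hsv,(100,120,40),(125,255,255)); m[:,:285]=0;m[:,345:]=0;m[:140]=0
    cn=max(cv2.findContours(m,0,2)[0],key=cv2.contourArea).reshape(-1,2)
    return cn, cv2.minAreaRect(np.array([wonz(o,w,*c,z)[:2] for c in cn]).astype(np.float32))
for i in range(2):
    o=get_obs(); w=grab_frame("wrist"); s=grab_frame("scene")
    cn,r=bar(w,o,96); print(o['clock'],o['ee_pos'],r,cv2.boundingRect(cn)); 
    [grab_frame("top") for _ in range(6)]
R=o['tool_rot']; hsv=cv2.cvtColor(w['pixels'],cv2.COLOR_BGR2HSV); m=cv2.inRange(hsv,(100,120,40),(125,255,255))
for v in range(190,330,12):
    xs=np.nonzero(m[v,285:345])[0]+285
    if len(xs)>5:
        a,b=wonz(o,w,xs[0],v,96),wonz(o,w,xs[-1]+1,v,96); print(v,(R.T@(a-o['ee_pos'])).round(1),(R.T@(b-o['ee_pos'])).round(1),np.linalg.norm(a-b).round(1))
cv2.imwrite('pics/w8.png',np.hstack([cv2.resize(w['pixels'],(480,300)),cv2.resize(s['pixels'][140:240,260:380],(320,300),interpolation=cv2.INTER_CUBIC)]))
E
```

```text
clock: 18.9
ee_pos: [623.7, -39.1, 215.2]
tool_rot: [[0.97, -0.244, -0.001], [-0.244, -0.97, 0.0], [-0.001, 0.0, -1.0]]
wrist_force: [-0.7, -0.1, -0.8]
grip_width: 36.1
grip_force: 0.0
18.9 [623.66550129 -39.08369189 215.24141548] ((573.703857421875, -25.508010864257812), (21.508575439453125, 191.8915557861328), 75.69976043701172) (303, 141, 24, 175)
19.3 [624.1080234  -39.06358135 215.84858211] ((573.649658203125, -25.305660247802734), (21.522483825683594, 191.22999572753906), 75.85501861572266) (303, 142, 24, 174)
190 [ -1.7 -10.6 119.8] [ -1.7  10.  119.8] 20.6
202 [-13.5 -10.7 119.9] [-13.5  10.1 119.9] 20.8
214 [-25.7 -10.8 119.9] [-25.6  10.3 119.9] 21.1
226 [-38.1 -10.9 119.9] [-38.1  10.5 119.9] 21.4
238 [-51.  -11.1 119.9] [-50.9   9.7 119.9] 20.8
250 [-64.3 -11.2 119.9] [-64.2   9.9 119.9] 21.1
262 [-78.1 -11.4 119.9] [-78.1   9.1 119.9] 20.5
274 [-92.6 -11.6 119.9] [-92.5   9.3 119.9] 20.9
286 [-107.7  -11.8  119.9] [-107.7   10.6  119.9] 22.4
298 [-123.7  -10.9  119.9] [-123.7    9.8  119.9] 20.7
310 [-140.6  -11.1  119.9] [-140.5   10.1  119.9] 21.2
```

View pics/w8.png

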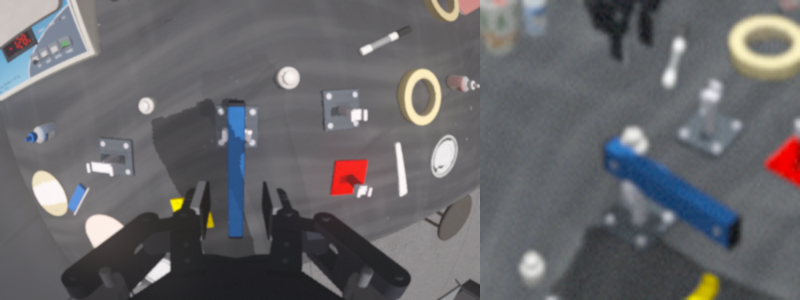

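The bar stands alone on the fit stand. Its apparent width is constant along its length (level), its centre line is within 1 mm of the seat, and it is still between readings. Handing in.

```bash
python3 -c "
from rig import sign_off; print(sign_off())"
```

```text
the job is handed in; nothing more can be done
None
```

The bar is parked on the 28 mm stand, released, level and still, with its balance point (about 52 mm from the middle) over the post. The job was handed in just after 19 s on the robot clock; sign-off returned no verdict.

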